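# Close the slide box and press its lid fully home

## Robot

A 6-joint arm with a two-finger parallel gripper is mounted at the origin on the work surface. World frame = base frame: x ahead of the robot, y to its left, z up, the work surface at z = 0. Lengths are in m, angles in rad, forces in N, time in s.
With the tool pointing down it reaches from about 0.275 to 0.75 m from the base axis. Payload 10.2 kg.
Tool frame: the origin (TCP) lies on the centre line of the jaws, within the pads' length; the fingertips stand arm.nose_length ahead of it and the grasp point (between the pads) lies 2 mm behind it (arm.nose_length is the distance from the TCP to the fingertips, in m); z points along the fingers, y is the direction in which the jaws open and shut (so a half turn about z gives the same grasp; the last joint's range is limited). The gripper opens to 88 mm and grips with 3 to 60 N. Pads are 18 mm wide; open, the fingers measure 123 mm over their backs; the gripper's body (75 mm by 187 mm) begins 45 mm behind the grasp point.
Start: joints at [0.972, 0.313, 1.498, -0, 1.331, -0.223], TCP at [0.193, 0.488, 0.235] pointing down, gripper open.
Joint ranges: [-2.94, 2.94], [-0.97, 2.17], [0.19, 2.56], [-1.23, 4.37], [0.02, 3.11], [-2.88, 2.88]. Speed limits (rad/s): [2.39, 2.39, 3.01, 3.14, 3.14, 3.14].

## Interface

Orientations are given as a unit quaternion [x, y, z, w].
In Python, from station import arm, vision, workorder gives the robot as it stands.
- The arm moves only by the shell command python3 -m jog 'ROWS' [FORCE]. ROWS is JSON, a list of rows, each a list of 7 numbers: the finger opening in mm, from 0 to 88.1, then the shift along the tool's x, y, z in mm, then the turn, a rotation vector about the tool's x, y, z in rad. A call has 1 to 10 rows; each row is the pose to reach, as a shift and turn from the pose commanded when the call began, along the tool's axes at that moment; what a row does not reach only later rows make up. A row lasts 1/12 s, in which the tool goes at most 41.7 mm and 7.16 degrees, less where a joint would pass 70% of its speed; a pose out of reach is approached as far as the arm can. A call with a gripper value outside its range is refused whole. The fingers move at their own pace and stop on an object; FORCE is the grip in N (left out, the last holds). Time passes only in rows, so rows that repeat a pose let the fingers close. It gives the time, the measured TCP pose, the force and the opening at its end, in the units of the state.
- arm.read_state(): the state, without advancing time (a new reading comes with each control period).
- vision.camera(name): name is "scene" or "side" or "wrist"; returns a dict with "img" (420x560x3 uint8, blue, green, red), "depth" (420x560 float32, m along the optical axis (not along the pixel's ray), 0 where there is no reading), "fx", "fy", "cx", "cy" (pixels), "R" (3x3) and "t" (3): a world point X has camera coordinates R X + t; the wrist camera has in their place "tool_from_camera" (4x4, takes a point from camera to tool coordinates, whose origin is the TCP and whose axes are the flange's). Camera axes: x right, y down, z forward; pixel columns grow to the right and rows downward; lengths in m; the calibration is good to about 2 mm. A picture is of the moment at which its call begins: read the wrist's pose just before it.
- workorder.hand_in(): hands the job in, once; it reports no verdict.
The state is a dict: "t": time; "joints": joint angles; "dq": joint speeds; "effort": joint torques, N m; "tool_pos": TCP position; "ee_rot": TCP orientation; "ft_force": force on the tool from outside, world axes, zero at the start; "moment": the same for the moment, N m; "gripper_width": opening from 0.0 (shut) to 1.0 (fully open).
Only numpy, scipy, OpenCV 4.12 (cv2) and the standard library are available. Lean on these libraries where they do the work, as an engineer would, in place of code of your own. Each camera call takes 0.05 s, during which the arm holds its last target. There are 200 camera calls.

## Task

Put the loose lid squarely on the open slide box, either way round, and press it down until both ends are fully home and it lies flush on the rim all round. It goes down stiffly: feel for the stop, and once both ends are down confirm it with a firm press of some 25 N, but never load the box with more than about 35 N, for there is glass inside. Leave everything else on the desk where it stands.

Things in the scene. Friction and masses are not known exactly. Their poses are not given: they have to be found in the camera images.
- box: Open white plastic slide box, fixed to the desk: outside 150 (x) x 64 (y) x 40 mm high, walls 4 mm, glass slides inside. Origin at the centre of its underside; x along its length, z up. Near each end, centred 60 mm from the middle along x, a grey catch block (12 x 46 mm) stands 6 to 9 mm above the rim.
- box_rim (a point): Centre of the box's mouth at rim height, 40 mm above the desk. The catch blocks carry the lid's own weight, slide down stiffly when pressed and stay where they are left; one needs about 6 N, the other about 15 N, and nothing shows which. Pressing the lid at its middle needs twice the stiffer one's force; pressing over one block moves that end alone.
- lid: Loose white plastic lid, 163 (x) x 77 (y) mm, about 90 g, lying rib-up on the desk. Origin at the centre of the skirt's lower edge; x along its length, z up. Skirt inside 156 x 70 mm (3 mm play a side), 16 mm deep; the plate's flat top is 20 mm above the origin. Fully home, the origin is 24 mm above the box's origin; merely laid on, it rests on the blocks 6 to 9 mm higher.
- lid_rib (a point): Middle of the top of the lid's finger rib, 40 mm above the lid's origin. The rib is 50 mm long (x), 14 mm wide (y) and stands 20 mm above the plate.
- lid_end_a (a point): Point on the underside of the lid's plate, 60 mm from the middle along the lid's +x, 16 mm above the skirt's lower edge; at rim height (40 mm above the desk) when this end is home.
- lid_end_b (a point): The same point at the lid's -x end.
- petri_dish: Bystander: clear closed petri dish, 90 mm across, 17 mm high. Origin under its centre.
- cover_glass_box: Bystander: small square card box, 52 x 52 x 24 mm. Origin under its centre.
- stain_pot: Bystander: low round amber glass pot, 52 mm across, 32 mm high. Origin under its centre.
- oil_bottle: Bystander: small amber bottle, 36 mm across, 85 mm high. Origin under its centre.
- reagent_bottle: Bystander: amber bottle, 64 mm across, 140 mm high. Origin under its centre.
- beaker: Bystander: glass beaker, 68 mm across, 85 mm high. Origin under its centre.
- small_slide_box: Bystander: closed small white slide box without a rib, 94 x 64 x 32 mm. Origin under its centre.
Mind the look-alikes: they are no part of the job. What is shaped like the box but red is not meant. What is shaped like the lid but turquoise is not meant.

How it is judged:
On the way:
1. with both ends down on the rim, the lid is pressed firmly (20 N or more on the box) (z of each of lid_end_a, lid_end_b in the frame of box below 0.0422 m and horizontal distance between lid and box below 0.006 m and contact force between lid and box above 20 N).
At the end, for the whole second after the job is handed in: The lid is on the box, upright (rib up), centred within 6 mm and lined up with it within 0.06 rad (either way round), both ends down to within 2.2 mm of the rim, released and at rest (z of lid_end_a in the frame of box between 0.036 and 0.0422 m and z of lid_end_b in the frame of box between 0.036 and 0.0422 m and horizontal distance between lid and box below 0.006 m and angle between the x axis of lid and the x axis of box, either way round below 0.06 rad and angle between the z axis of lid and the z axis of box, either way round below 0.04 rad and angle between lid's own z axis and vertical below 0.1 rad and linear speed of lid below 0.01 m/s and angular speed of lid below 0.1 rad/s); the robot touches nothing.
It fails at once if the lid is pressed on the box with more than 42 N (contact force between lid and box above 42 N).
It fails at once if a bystander is moved more than 25 mm (distance of any of petri_dish, cover_glass_box, stain_pot, oil_bottle, reagent_bottle, beaker, small_slide_box from where it was at the start of the episode above 0.025 m).
It also fails if it takes over 58 s, if anything falls off the work surface, if the arm or the gripper's body presses on something with over 40 N, if the wrist force passes 120 N, or if a joint passes its speed limit or range.

## Working session

There is one attempt and no reset: what is moved stays moved. The work goes in short steps, Python scripts to look and compute and a shell command to move; the robot and the scene stay as the last step left them, time stands still between calls to the robot, and variables do not carry over. Pictures are saved under pics/ and viewed, about 8 in all and at most 12, crops included, and the job is handed in when it is done.

```bash
ls; mkdir -p pics; python3 - <<'E'
from station import arm, vision
import cv2,numpy as np
print(arm.nose_length, arm.read_state())
a=vision.camera("scene");b=vision.camera("side")
for n,c in(("scene",a),("side",b)):
    cv2.imwrite(f"pics/{n}0.png",c["img"]); np.savez(f"{n}0.npz",**c)
    print(n,c["fx"],c["cx"],c["cy"],(-c["R"].T@c["t"]).round(3),c["R"][2].round(2))
E
```

```text
pics
0.017 {'t': 0.0, 'joints': array([ 9.71588858e-01,  3.13476306e-01,  1.49838945e+00, -3.22209560e-05,
        1.33098254e+00, -2.23391736e-01]), 'dq': array([ 0.00210238,  0.00072384, -0.00092437, -0.00084386,  0.00045428,
        0.00019416]), 'effort': array([-6.64945055e-04, -4.02222168e+01, -2.52262545e+01,  6.93886983e-02,
        3.53142468e-02, -1.28228985e-04]), 'tool_pos': array([0.19257241, 0.48815758, 0.23406554]), 'ee_rot': array([ 1.86800193e-01,  9.82397727e-01, -5.81714998e-04, -2.36660121e-04]), 'ft_force': array([ 0.57904554, -0.66905921, -0.45788   ]), 'moment': array([-0.00830881, -0.01186224, -0.03808022]), 'gripper_width': 0.9957535870240951}
scene 542.1423970921903 278.10089524926474 215.96411837257497 [1.527 0.336 0.987] [-0.72 -0.24 -0.65]
side 497.6806580303666 274.3242938130228 206.17738433894039 [0.447 0.987 1.247] [ 0.05 -0.63 -0.77]
```

View pics/scene0.png

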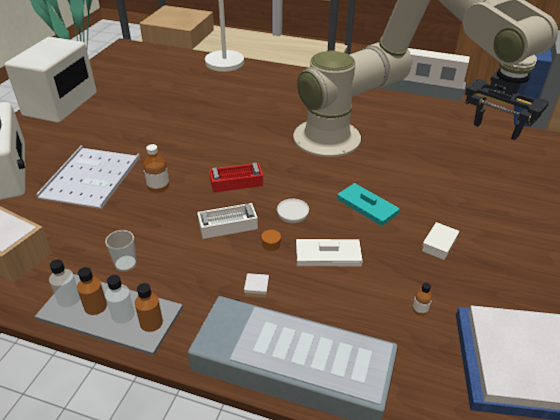

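View pics/side0.png

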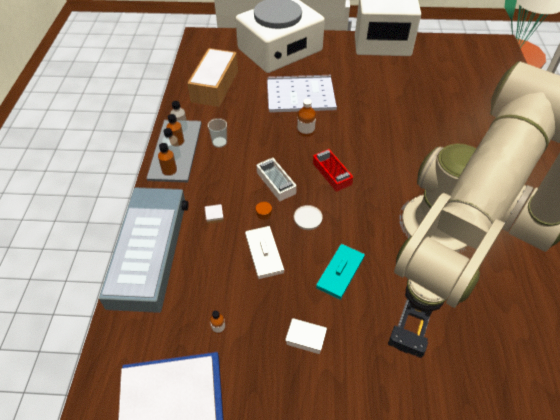

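The open white box is at about (228,219) in the scene view and (276,178) in the side view. The white lid is at about (329,252) in the scene view and (264,251) in the side view. Next I'll get rough poses from both views.

```bash
cat > h.py <<'E'
import numpy as np,cv2
def world(c,R=None,t=None):
    d=c["depth"];v,u=np.mgrid[:420,:560]
    P=np.stack([(u-c["cx"])/c["fx"]*d,(v-c["cy"])/c["fy"]*d,d],-1)
    if R is None: return (P-c["t"])@c["R"]     # R^T (P-t)
    return P@R.T+t
def rect(P):
    (cx,cy),(w,h),a=cv2.minAreaRect((P[:,:2]*1000).astype(np.float32))
    if w<h: w,h,a=h,w,a+90
    a=(a+90)%180-90
    return np.round([cx,cy,w,h,a],1)
def blob(c,W,seed,zlo,zhi,rng=.13,dep=True):
    hsv=cv2.cvtColor(c["img"],cv2.COLOR_BGR2HSV)
    m=(W[...,2]>zlo)&(W[...,2]<zhi)&(hsv[...,1]<70)&(c["depth"]>0)
    n,l,s,_=cv2.connectedComponentsWithStats(m.astype(np.uint8))
    k=l[seed[1]-12:seed[1]+13,seed[0]-30:seed[0]+31];k=k[k>0]
    return l==np.bincount(k).argmax()
E
python3 - <<'E'
from h import *
for n,ls,bs in(("scene",(329,252),(228,219)),("side",(264,251),(276,178))):
    c=dict(np.load(n+"0.npz"));W=world(c)
    for s,lo,hi in((ls,.012,.026),(bs,.034,.044)):
        m=blob(c,W,s,lo,hi);P=W[m];print(n,m.sum(),rect(P),np.median(P[:,2]).round(4))
E
```

```text
scene 1309 [539.3 147.2 163.5  86.9 -71.6] 0.0219
scene 251 [ 520.  -140.5  150.4   71.6  -56.6] 0.0398
side 1106 [541.  149.2 168.8  77.6 -71.4] 0.018
side 101 [493.4 -96.7  66.8  54.9  31.4] 0.0374
```

```bash
python3 -m jog '[[88,-448,-188,30,0,0,0.873],[88,-448,-188,30,0,0,0.873],[88,-448,-188,30,0,0,0.873],[88,-448,-188,30,0,0,0.873],[88,-448,-188,30,0,0,0.873],[88,-448,-188,30,0,0,0.873],[88,-448,-188,30,0,0,0.873],[88,-448,-188,30,0,0,0.873],[88,-448,-188,30,0,0,0.873],[88,-448,-188,30,0,0,0.873]]'
cat >> h.py <<'E'
from scipy.spatial.transform import Rotation as Rn
from station import arm,vision
def goto(x,y,z,yaw=None):
    "mm, deg of tool y in world -> tool shift & turn"
    s=arm.read_state();R=Rn.from_quat(s["ee_rot"]).as_matrix()
    sh=R.T@(np.array([x,y,z])-s["tool_pos"]*1000)
    g=np.degrees(np.arctan2(R[1,1],R[0,1]))
    out=[sh.round(1),"tooly",round(g,2)]
    if yaw is not None:
        d=(yaw-g+90)%180-90
        Rt=Rn.from_euler('z',g+d,degrees=True).as_matrix()@np.array([[0,1,0],[1,0,0],[0,0,-1]])
        out.append((Rn.from_matrix(R.T@Rt).as_rotvec()).round(4))
    print("goto",*out)
def wrist(name):
    s=arm.read_state();c=vision.camera("wrist");T=c["tool_from_camera"]
    R=Rn.from_quat(s["ee_rot"]).as_matrix()
    cv2.imwrite(f"pics/{name}.png",c["img"])
    return c,R@T[:3,:3],R@T[:3,3]+s["tool_pos"]
E
python3 - <<'E'
from h import *
s=arm.read_state();print(s["t"],s["tool_pos"],s["joints"].round(2));goto(540,148,204,18.4)
E
```

```text
t: 0.93
tool_pos: [0.4914, 0.1961, 0.2086]
ee_rot: [0.585, 0.811, -0.0, -0.0]
ft_force: [0.1, 1.0, 0.6]
gripper_width: 0.996
0.9333 [0.49139251 0.19610296 0.20864635] [ 0.16  0.34  1.53  0.    1.27 -0.16]
goto [-61.   30.9   4.6] tooly 18.43 [-0.0004 -0.0001  0.0006]
```

```bash
python3 -m jog '[[88,-61,31,4.6,0,0,0],[88,-61,31,4.6,0,0,0],[88,-61,31,4.6,0,0,0],[88,-61,31,4.6,0,0,0]]'
python3 - <<'E'
from h import *
c,R,t=wrist("w1");W=world(c,R,t);np.savez("w1.npz",W=W,**c)
print(c["tool_from_camera"].round(3))
goto(540,148,204,18.4)
E
```

```text
t: 1.27
tool_pos: [0.5393, 0.149, 0.2036]
ee_rot: [0.585, 0.811, -0.0, -0.001]
ft_force: [-0.0, -0.0, -0.1]
gripper_width: 1.001
[[-0.    -0.964 -0.266  0.069]
 [ 1.    -0.    -0.     0.   ]
 [ 0.    -0.266  0.964 -0.149]
 [ 0.     0.     0.     1.   ]]
goto [-2.3  0.6 -0.1] tooly 18.42 [-0.0011 -0.0006  0.0003]
```

View pics/w1.png

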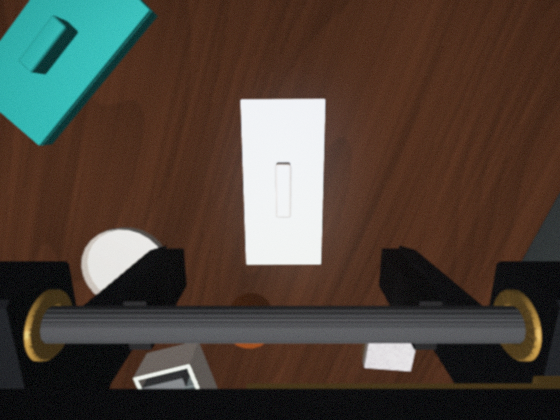

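The wrist view shows the whole lid, centred near (283,180), with its rib at (283,190). I'll measure it by casting rays.

```bash
cat >> h.py <<'E'
def cast(uv,c,R,t,z):
    uv=np.asarray(uv,float);d=np.c_[(uv[:,0]-c["cx"])/c["fx"],(uv[:,1]-c["cy"])/c["fy"],np.ones(len(uv))]@R.T
    return t+d*((z-t[2])/d[:,2])[:,None]
E
python3 - <<'E'
from h import *
s=arm.read_state();R0=Rn.from_quat(s["ee_rot"]).as_matrix()
c=dict(np.load("w1.npz"));T=c["tool_from_camera"];R=R0@T[:3,:3];t=R0@T[:3,3]+s["tool_pos"]
W=c["W"];hsv=cv2.cvtColor(c["img"],cv2.COLOR_BGR2HSV)
m=((hsv[...,1]<60)&(hsv[...,2]>150)).astype(np.uint8);m[275:]=0;m[:,:200]=0;m[:,370:]=0
k=max(cv2.findContours(m,cv2.RETR_EXTERNAL,cv2.CHAIN_APPROX_NONE)[0],key=cv2.contourArea)[:,0]
print("plate",rect(cast(k,c,R,t,.020)))
mr=(m>0)&(W[...,2]>.032);P=W[mr];print("rib",mr.sum(),rect(P),np.percentile(P[:,2],[5,50,95]))
mp=(m>0)&(W[...,2]<.026);print("platez",np.median(W[mp][:,2]),rect(W[mp]))
v,u=np.nonzero(mr);print("ribpx",u.min(),u.max(),v.min(),v.max())
E
```

```text
plate [539.8 148.4 162.9  77.9 -71.3]
rib 866 [533.3 168.6  96.2  13.1 -71.5] [0.03750902 0.0388837  0.35265751]
platez 0.018989607700152206 [541.7 143.1 173.2  82.8 -71.3]
ribpx 243 324 99 263
```

```bash
python3 -c "
from h import *
goto(539.8,148.4,60,18.7)"
```

```text
goto [ -1.9   0.7 143.9] tooly 18.42 [-0.0011 -0.0006 -0.0049]
```

```bash
python3 -m jog '[[50,-1.9,0.7,80,0,0,-0.005],[50,-1.9,0.7,144,0,0,-0.005],[50,-1.9,0.7,144,0,0,-0.005],[50,-1.9,0.7,144,0,0,-0.005],[50,-1.9,0.7,144,0,0,-0.005],[50,-1.9,0.7,164,0,0,-0.005],[50,-1.9,0.7,164,0,0,-0.005],[50,-1.9,0.7,164,0,0,-0.005]]' 30
python3 -c "
from h import *
goto(539.8,148.4,40,18.7)"
```

```text
t: 1.98
tool_pos: [0.5403, 0.149, 0.0416]
ee_rot: [0.582, 0.813, 0.0, 0.0]
ft_force: [-0.1, -1.1, -0.6]
gripper_width: 0.568
goto [-0.5 -0.7  1.6] tooly 18.8 [0.0006 0.0001 0.0017]
```

Before grasping I'll measure the box with the wrist camera, because a held lid would block the view.

```bash
python3 -m jog '[[50,0,0,-60,0,0,0],[50,0,0,-120,0,0,0],[50,0,0,-162,0,0,0],[50,0,0,-162,0,0,0],[50,0,0,-162,0,0,0],[50,0,0,-162,0,0,0],[50,0,0,-162,0,0,0]]' 
python3 -c "
from h import *
goto(520,-140,204,33.4)"
```

```text
t: 2.57
tool_pos: [0.5399, 0.1485, 0.2028]
ee_rot: [0.582, 0.813, 0.0, 0.0]
ft_force: [0.7, -0.0, -0.3]
gripper_width: 0.565
goto [-266.8 -111.6   -1.3] tooly 18.76 [ 3.000e-04  1.000e-04 -2.556e-01]
```

```bash
python3 -m jog '[[50,-267,-112,-1,0,0,-0.256],[50,-267,-112,-1,0,0,-0.256],[50,-267,-112,-1,0,0,-0.256],[50,-267,-112,-1,0,0,-0.256],[50,-267,-112,-1,0,0,-0.256],[50,-267,-112,-1,0,0,-0.256],[50,-267,-112,-1,0,0,-0.256],[50,-267,-112,-1,0,0,-0.256],[50,-267,-112,-1,0,0,-0.256],[50,-267,-112,-1,0,0,-0.256]]' 
python3 - <<'E'
from h import *
c,R,t=wrist("w2");np.savez("w2.npz",R=R,t=t,W=world(c,R,t),**c)
E
```

```text
t: 3.4
tool_pos: [0.5196, -0.1398, 0.2025]
ee_rot: [0.474, 0.88, 0.0, -0.001]
ft_force: [-0.4, 0.6, -0.1]
gripper_width: 0.567
```

View pics/w2.png

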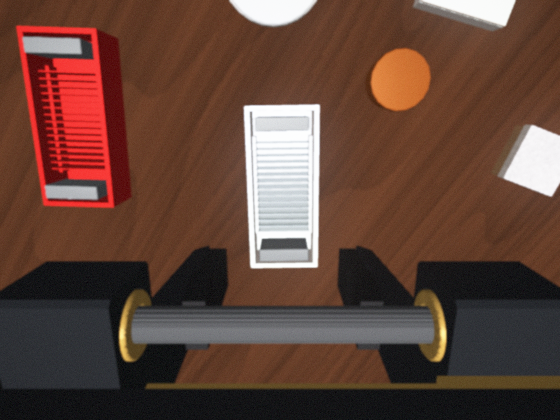

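The box fills (245–320, 104–269) with its rim in full view, and a wide gap separates it from the red look-alike.

```bash
python3 - <<'E'
from h import *
c=dict(np.load("w2.npz"));hsv=cv2.cvtColor(c["img"],cv2.COLOR_BGR2HSV)
m=((hsv[...,1]<60)&(hsv[...,2]>150)).astype(np.uint8);m[:90]=0;m[280:]=0;m[:,:225]=0;m[:,345:]=0
k=max(cv2.findContours(m,cv2.RETR_EXTERNAL,cv2.CHAIN_APPROX_NONE)[0],key=cv2.contourArea)[:,0]
print(k.min(0),k.max(0));P=cast(k,c,c["R"],c["t"],.040);r=rect(P);print("box",r)
a=np.radians(r[4]);d=(P[:,:2]*1000-r[:2]);print(np.percentile(d@[np.cos(a),np.sin(a)],[2,98]),np.percentile(d@[-np.sin(a),np.cos(a)],[5,95]))
W=c["W"];M=(W[...,2]>.0425)&(W[...,2]<.055);M[:90]=0;M[280:]=0;M[:,:225]=0;M[:,345:]=0
Q=W[M]*1000-[r[0],r[1],0];x=Q[:,0]*np.cos(a)+Q[:,1]*np.sin(a)
for g in(x>40,x<-40):print("block",g.sum(),np.median(x[g]),np.median(Q[g][:,2]))
goto(540,148.6,203,18.7)
E
```

```text
[243 104] [319 268]
box [ 520.8 -140.8  151.6   65.9  -55.8]
[-75.64953286  75.54005588] [-32.66965087  32.79739019]
block 622 59.185737193258404 45.15888266226989
block 782 -60.08914613454693 46.56805636821942
goto [229.  175.5   0. ] tooly 33.45 [-0.0006 -0.0015  0.2575]
```

```bash
python3 -m jog '[[50,229,175.5,0,0,0,0.257],[50,229,175.5,0,0,0,0.257],[50,229,175.5,0,0,0,0.257],[50,229,175.5,0,0,0,0.257],[50,229,175.5,0,0,0,0.257],[50,229,175.5,0,0,0,0.257],[50,229,175.5,0,0,0,0.257],[50,229,175.5,0,0,0,0.257],[50,229,175.5,0,0,0,0.257],[50,229,175.5,0,0,0,0.257]]'
python3 -c "
from h import *
goto(539.8,148.4,40.5,18.7)"
```

```text
t: 4.28
tool_pos: [0.5399, 0.148, 0.2031]
ee_rot: [0.582, 0.813, -0.0, -0.0]
ft_force: [-0.1, -0.2, -0.6]
gripper_width: 0.571
goto [  0.4   0.2 162.6] tooly 18.8 [-0.0007  0.0001  0.0018]
```

```bash
python3 -m jog '[[50,0,0,80,0,0,0],[50,0,0,140,0,0,0],[50,0,0,163,0,0,0],[50,0,0,163,0,0,0],[50,0,0,163,0,0,0],[50,0,0,163,0,0,0],[50,0,0,163,0,0,0]]' 40
python3 -m jog '[[5,0,0,0,0,0,0],[5,0,0,0,0,0,0],[5,0,0,0,0,0,0],[5,0,0,0,0,0,0],[5,0,0,0,0,0,0],[5,0,0,0,0,0,0]]' 40
```

```text
t: 4.87
tool_pos: [0.5418, 0.1467, 0.0428]
ee_rot: [0.583, 0.812, 0.001, 0.001]
ft_force: [0.5, 0.7, 1.0]
gripper_width: 0.565
t: 5.37
tool_pos: [0.5405, 0.1473, 0.0406]
ee_rot: [0.583, 0.813, 0.0, 0.0]
ft_force: [0.8, -0.0, -0.4]
gripper_width: 0.137
```

```bash
python3 -m jog '[[5,0,0,-30,0,0,0],[5,0,0,-70,0,0,0],[5,0,0,-80,0,0,0],[5,0,0,-80,0,0,0],[5,0,0,-80,0,0,0],[5,0,0,-80,0,0,0]]' 
python3 -c "
from h import *
goto(520.8,-140.8,120,34.2)
c,R,t=wrist('w3')"
```

```text
t: 5.87
tool_pos: [0.5396, 0.1472, 0.1186]
ee_rot: [0.583, 0.812, -0.001, -0.001]
ft_force: [0.5, 0.6, -0.7]
gripper_width: 0.051
goto [-266.8 -110.    -1.2] tooly 18.68 [-0.0026 -0.0011 -0.2709]
```

View pics/w3.png

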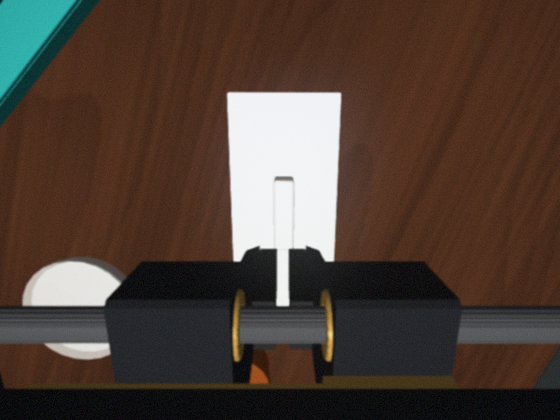

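The lid is still on the desk, so the grasp missed. I'll re-measure from this view.

```bash
python3 - <<'E'
from h import *
s=arm.read_state();print(s["t"],s["tool_pos"].round(4),s["gripper_width"],s["ft_force"].round(2))
c,R,t=wrist("w4");W=world(c,R,t)
hsv=cv2.cvtColor(c["img"],cv2.COLOR_BGR2HSV)
m=((hsv[...,1]<60)&(hsv[...,2]>150));m[:,:200]=0;m[:,360:]=0;m[245:]=0
for v in(110,150,200,230):
    u=np.nonzero(m[v])[0];print(v,u.min(),u.max(),(1000*cast([[u.min(),v],[u.max(),v]],c,R,t,.02)[:,:2]).round(1).tolist())
for v,u in((130,284),(200,260),(200,284),(230,284),(270,284),(295,284),(255,284)):print(v,u,(1000*W[v,u]).round(1))
print("top edge",(1000*cast([[284,94]],c,R,t,.02)).round(1), "rib end",(1000*cast([[284,178.]],c,R,t,.04)).round(1))
E
```

```text
5.9167 [0.5396 0.1472 0.1186] 0.056977933510052675 [ 0.63  0.34 -0.59]
110 227 340 [[481.9, 200.7], [554.5, 225.2]]
150 229 338 [[490.8, 175.2], [562.9, 199.6]]
200 231 336 [[502.3, 141.1], [574.5, 165.5]]
230 232 335 [[509.5, 119.3], [582.0, 143.8]]
130 284 [522.8 200.4  18.7]
200 260 [522.3 147.6  18.9]
200 284 [537.2 157.9  38.9]
230 284 [543.8 138.5  40.8]
270 284 [556.6 100.9  19.8]
295 284 [563.7  80.   18.5]
255 284 [552.7 112.4  19.1]
top edge [[515.2 222.8  20. ]] rib end [[532.3 172.3  40. ]]
```

```bash
python3 -m jog '[[40,0,0,0,0,0,0],[40,0,0,0,0,0,0],[40,0,0,0,0,0,0],[40,0,0,0,0,0,0],[40,0,0,40,0,0,0],[40,0,0,78,0,0,0],[40,0,0,79.5,0,0,0],[40,0,0,79.5,0,0,0],[40,0,0,79.5,0,0,0],[40,0,0,79.5,0,0,0]]' 40
python3 -m jog '[[5,0,0,0,0,0,0],[5,0,0,0,0,0,0],[5,0,0,0,0,0,0],[5,0,0,0,0,0,0]]' 40
python3 -m jog '[[5,0,0,0,0,0,0],[5,0,0,0,0,0,0],[5,0,0,0,0,0,0]]' 40
python3 - <<'E'
from h import *
s=vision.camera("scene");x=s["img"][200:300,270:410];cv2.imwrite("pics/s5.png",cv2.resize(x,None,fx=5,fy=5,interpolation=cv2.INTER_CUBIC))
E
```

```text
t: 6.8
tool_pos: [0.5418, 0.1474, 0.0432]
ee_rot: [0.583, 0.813, 0.001, 0.001]
ft_force: [-0.7, -0.1, 0.3]
gripper_width: 0.456
t: 7.13
tool_pos: [0.5407, 0.1473, 0.0413]
ee_rot: [0.583, 0.812, 0.0, 0.0]
ft_force: [-0.3, 0.3, -0.8]
gripper_width: 0.175
t: 7.38
tool_pos: [0.5405, 0.1472, 0.0408]
ee_rot: [0.583, 0.812, -0.0, -0.0]
ft_force: [-1.1, 0.1, 0.2]
gripper_width: 0.056
```

View pics/s5.png

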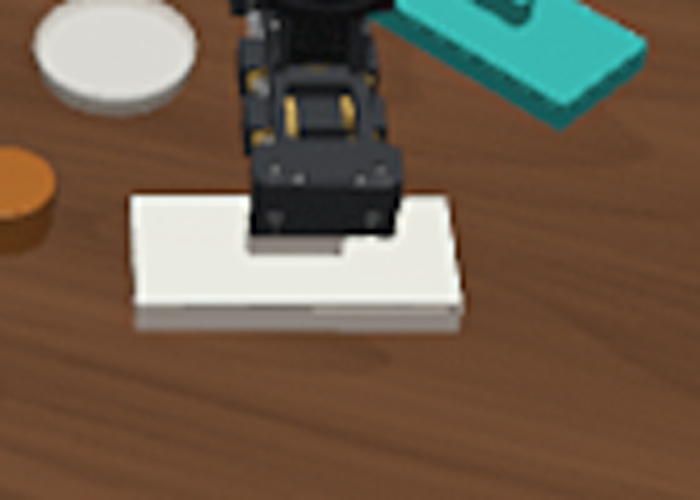

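The fingers look as if they sit above or beside the rib. I'll check where they are from depth.

```bash
python3 - <<'E'
from h import *
tp=arm.read_state()["tool_pos"]*1000
for n in("scene","side"):
    c=vision.camera(n);W=world(c)*1000
    hsv=cv2.cvtColor(c["img"],cv2.COLOR_BGR2HSV)
    m=(hsv[...,2]<75)&(c["depth"]>0)&(W[...,2]>24)&(np.hypot(W[...,0]-tp[0],W[...,1]-tp[1])<75)&(W[...,2]<140)
    P=W[m]
    for lo in range(24,110,8):
        Q=P[(P[:,2]>=lo)&(P[:,2]<lo+8)]
        if len(Q)>3:
            a=np.radians(18.7);d=Q[:,:2]-tp[:2];Y=d@[np.cos(a),np.sin(a)];X=d@[-np.sin(a),np.cos(a)]
            print(n,lo,len(Q),"toolx",X.min().round(),X.max().round(),"tooly",Y.min().round(),Y.max().round())
E
```

```text
side 48 8 toolx -5.0 12.0 tooly -9.0 14.0
side 56 13 toolx 1.0 15.0 tooly -14.0 17.0
side 64 15 toolx -3.0 14.0 tooly -11.0 16.0
side 72 11 toolx 6.0 15.0 tooly -14.0 16.0
side 80 10 toolx 4.0 15.0 tooly -13.0 14.0
side 88 5 toolx -3.0 13.0 tooly -11.0 -5.0
```

```bash
python3 - <<'E'
from h import *
c=vision.camera("scene");W=world(c)*1000
for v in range(226,256,2):print(v,[(W[v,u].round().astype(int).tolist(),int(c["img"][v,u].mean())) for u in(324,334,344)])
c,R,t=wrist("w6");W=world(c,R,t)*1000
x=c["img"][170:330,180:390];cv2.imwrite("pics/w6c.png",cv2.resize(x,None,fx=3.5,fy=3.5))
E
```

```text
226 [([579, 138, 132], 61), ([572, 161, 133], 24), ([590, 187, 155], 62)]
228 [([610, 145, 154], 88), ([604, 167, 155], 58), ([594, 188, 153], 66)]
230 [([617, 147, 154], 63), ([611, 169, 155], 62), ([602, 190, 154], 63)]
232 [([621, 148, 151], 58), ([615, 170, 153], 64), ([609, 192, 155], 56)]
234 [([630, 150, 154], 88), ([624, 172, 156], 64), ([614, 193, 153], 63)]
236 [([637, 152, 154], 64), ([627, 173, 152], 54), ([620, 195, 153], 71)]
238 [([638, 153, 149], 28), ([631, 174, 149], 26), ([620, 195, 146], 27)]
240 [([637, 153, 142], 30), ([625, 174, 137], 29), ([619, 196, 140], 29)]
242 [([626, 151, 125], 53), ([619, 173, 126], 29), ([615, 195, 129], 56)]
244 [([628, 152, 121], 56), ([621, 174, 122], 30), ([610, 195, 119], 67)]
246 [([626, 152, 113], 28), ([619, 174, 113], 18), ([611, 196, 114], 3)]
248 [([551, 137, 33], 128), ([544, 161, 35], 129), ([522, 183, 21], 226)]
250 [([548, 137, 24], 142), ([543, 161, 27], 142), ([527, 184, 19], 231)]
252 [([557, 139, 25], 236), ([547, 163, 24], 236), ([534, 186, 19], 230)]
254 [([562, 141, 24], 230), ([556, 165, 26], 230), ([542, 188, 20], 230)]
```

View pics/w6c.png

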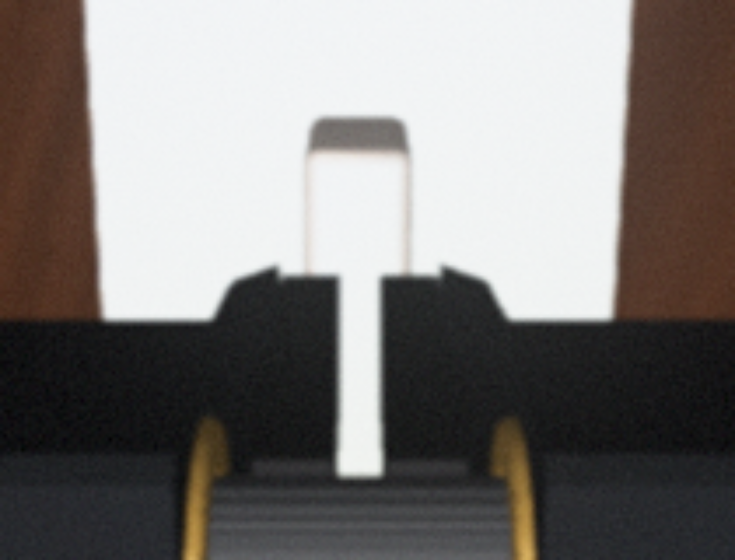

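```bash
python3 - <<'E'
from h import *
s=arm.read_state();print(s["tool_pos"].round(4),arm.nose_length,[a for a in dir(arm) if a[0]!='_'])
c=vision.camera("wrist");T=c["tool_from_camera"];P=world(c,T[:3,:3],T[:3,3])*1000
for u in(250,265,270,292,297,310):print(u,[P[v,u].round().astype(int).tolist() for v in(248,251,254,258,265,275)])
E
```

```text
[0.5405 0.1473 0.0408] 0.017 ['Unreachable', 'nose_length', 'read_state']
250 [[-1, -17, 23], [11, -14, -10], [11, -13, -14], [11, -13, -17], [11, -12, -23], [11, -11, -33]]
265 [[0, -9, 21], [10, -7, -7], [10, -7, -11], [10, -7, -14], [10, -7, -20], [10, -6, -30]]
270 [[8, -5, 2], [10, -5, -7], [10, -5, -9], [10, -5, -14], [9, -5, -20], [9, -4, -29]]
292 [[8, 5, 2], [10, 4, -6], [10, 4, -10], [10, 4, -13], [9, 4, -19], [9, 4, -28]]
297 [[0, 8, 21], [10, 7, -7], [10, 7, -10], [9, 6, -13], [10, 6, -21], [10, 6, -30]]
310 [[11, 12, -6], [11, 12, -10], [11, 12, -12], [11, 11, -17], [11, 11, -24], [10, 11, -29]]
```

The wrist and side depth both put the real fingertips about 5 mm behind the reported TCP, not 17 mm ahead of it. That is roughly 22 mm higher than stated. I'll open the gripper and go down by feel.

```bash
python3 -m jog '[[40,0,0,0,0,0,0],[40,0,0,0,0,0,0],[40,0,0,0,0,0,0],[40,0,0,0,0,0,0],[40,0,0,0,0,0,0],[40,0,0,8,0,0,0],[40,0,0,16,0,0,0],[40,0,0,16,0,0,0],[40,0,0,16,0,0,0],[40,0,0,16,0,0,0]]' 40
python3 -m jog '[[40,0,0,1,0,0,0],[40,0,0,2,0,0,0],[40,0,0,2,0,0,0],[40,0,0,2,0,0,0]]'
python3 - <<'E'
from h import *
c=vision.camera("wrist");T=c["tool_from_camera"];P=world(c,T[:3,:3],T[:3,3])*1000
m=(P[...,0]<14)&(P[...,0]>-12)&(abs(P[...,1])<45)&(abs(P[...,1])>17)&(c["img"].max(-1)<90)&(c["depth"]>0)
print(m.sum(),np.percentile(P[m][:,2],[50,90,95,98,99,100]).round(1))
goto(539.8,148.4,20,18.7)
E
```

```text
t: 8.52
tool_pos: [0.5404, 0.1473, 0.0247]
ee_rot: [0.583, 0.812, -0.0, -0.0]
ft_force: [-0.3, -0.6, 0.1]
gripper_width: 0.456
t: 8.85
tool_pos: [0.5405, 0.1473, 0.0228]
ee_rot: [0.583, 0.812, 0.0, -0.0]
ft_force: [0.0, -0.1, -0.4]
gripper_width: 0.451
9046 [-43.1 -15.   -9.6  -5.4  23.5  25.4]
goto [ 1.3 -0.3  2.9] tooly 18.68 [ 0.0002  0.0001 -0.0004]
```

```bash
python3 -m jog '[[40,1,0,2,0,0,0],[40,1,0,3.5,0,0,0],[40,1,0,3.5,0,0,0],[40,1,0,3.5,0,0,0]]' 40
python3 -m jog '[[5,0,0,0,0,0,0],[5,0,0,0,0,0,0],[5,0,0,0,0,0,0],[5,0,0,0,0,0,0],[5,0,0,0,0,0,0],[5,0,0,0,0,0,0],[5,0,0,0,0,0,0],[5,0,0,0,0,0,0]]' 40
```

```text
t: 9.23
tool_pos: [0.54, 0.1482, 0.0192]
ee_rot: [0.583, 0.813, -0.0, -0.0]
ft_force: [0.8, 0.7, -0.1]
gripper_width: 0.454
t: 9.9
tool_pos: [0.5402, 0.1482, 0.0194]
ee_rot: [0.583, 0.812, 0.0, 0.0]
ft_force: [0.3, 0.1, 0.2]
gripper_width: 0.157
```

```bash
python3 -m jog '[[5,0,0,-20,0,0,0],[5,0,0,-50,0,0,0],[5,0,0,-80,0,0,0],[5,0,0,-80,0,0,0],[5,0,0,-80,0,0,0],[5,0,0,-80,0,0,0]]' 
python3 - <<'E'
from h import *
c,R,t=wrist("w7");T=c["tool_from_camera"];P=world(c,T[:3,:3],T[:3,3])*1000
m=((P[...,2]>5)&(P[...,2]<45)&(c["img"].min(-1)>150));m[:,:150]=0;m[:,420:]=0;m[245:]=0
print("lid plate tool z",np.median(P[m][:,2]),np.polyfit(P[m][:,0],P[m][:,2],1))
k=max(cv2.findContours(m.astype(np.uint8),cv2.RETR_EXTERNAL,cv2.CHAIN_APPROX_NONE)[0],key=cv2.contourArea)[:,0]
Q=1000*cast(k,c,T[:3,:3],T[:3,3],.0008)
print(Q.min(0).round(1),Q.max(0).round(1))
L=[];
for v in(120,150,180,210,240):
    u=np.nonzero(m[v])[0]
    if len(u): L.append([v,u.min(),u.max(),*(1000*cast([[u.min(),v],[u.max(),v]],c,T[:3,:3],T[:3,3],np.median(P[m][:,2])/1000)).round(1)[:,:2].ravel()])
print(*L,sep="\n");print(k.min(0),k.max(0))
goto(520.8,-140.8,99,34.2)
E
```

```text
t: 10.4
tool_pos: [0.5396, 0.1482, 0.0984]
ee_rot: [0.583, 0.812, -0.0, -0.001]
ft_force: [-0.1, -0.1, -1.3]
gripper_width: 0.153
  return _methods._mean(a, axis=axis, dtype=dtype,
  ret = ret.dtype.type(ret / rcount)
Traceback (most recent call last):
TypeError: expected non-empty vector for x
```

```bash
python3 - <<'E'
from h import *
c,R,t=wrist("w8");T=c["tool_from_camera"];P=world(c,T[:3,:3],T[:3,3])*1000
m=((P[...,2]>-8)&(P[...,2]<10)&(c["img"].min(-1)>140));m[:,:120]=0;m[:,450:]=0
z=np.median(P[m][:,2]);print("lid plate tool z",z,np.polyfit(P[m][:,0],P[m][:,2],1),m.sum())
m=(c["img"].min(-1)>140);m[:,:120]=0;m[:,450:]=0;m[245:]=0
k=max(cv2.findContours(m.astype(np.uint8),cv2.RETR_EXTERNAL,cv2.CHAIN_APPROX_NONE)[0],key=cv2.contourArea)[:,0]
f=lambda a:(1000*cast(a,c,T[:3,:3],T[:3,3],z/1000))[:,:2]
v0=k[:,1].min();print("top edge",v0,f([[284,v0]]))
for v in range(v0+15,245,30):
    u=np.nonzero(m[v])[0];print(v,u.min(),u.max(),f([[u.min(),v],[u.max()+1,v]]).round(1).ravel())
goto(520.8,-140.8,99,34.2)
E
```

```text
lid plate tool z 0.393393244445317 [7.52365053e-05 3.87943539e-01] 32817
top edge 82 [[79.75286249  0.93321603]]
97 188 376 [ 74.  -38.   74.   38.7]
127 190 374 [ 62.1 -38.   62.1  38.7]
157 192 372 [ 49.7 -38.   49.7  38.7]
187 194 370 [ 36.7 -38.   36.7  38.7]
217 196 368 [ 23.2 -38.1  23.1  38.7]
goto [-267.8 -110.1   -1. ] tooly 18.68 [-0.0024 -0.001  -0.2709]
```

```bash
python3 -m jog '[[5,-267,-108,0,0,0,-0.271],[5,-267,-108,0,0,0,-0.271],[5,-267,-108,0,0,0,-0.271],[5,-267,-108,0,0,0,-0.271],[5,-267,-108,0,0,0,-0.271],[5,-267,-108,0,0,0,-0.271],[5,-267,-108,0,0,0,-0.271],[5,-267,-108,0,0,0,-0.271],[5,-267,-108,0,0,0,-0.271],[5,-267,-108,0,0,0,-0.271]]'
python3 -m jog '[[5,0,0,0,0,0,0],[5,0,0,0,0,0,0],[5,0,0,0,0,0,0]]'
python3 - <<'E'
from h import *
goto(519.7,-139.7,99,34.2)
c,R,t=wrist("w9");W=world(c,R,t)*1000
for n,z in(("scene",98),("side",98)):
    c=vision.camera(n);W=world(c)*1000
    m=(abs(W[...,2]-z)<10)&(np.hypot(W[...,0]-520,W[...,1]+140)<100)&(c["img"].min(-1)>140)
    if m.sum()>20: print(n,m.sum(),rect(W[m]/1000),np.median(W[m][:,2]))
    cv2.imwrite(f"pics/{n}9.png",cv2.resize(c["img"][130:260,170:380],None,fx=3.5,fy=3.5))
E
```

```text
t: 11.33
tool_pos: [0.5229, -0.1388, 0.0985]
ee_rot: [0.468, 0.884, 0.0, -0.001]
ft_force: [-0.8, 0.5, -0.5]
gripper_width: 0.156
t: 11.58
tool_pos: [0.5235, -0.1381, 0.0993]
ee_rot: [0.467, 0.884, 0.0, -0.0]
ft_force: [0.6, -0.1, -0.3]
gripper_width: 0.16
goto [ 0.8 -4.   0.3] tooly 34.31 [-0.0001 -0.0003  0.0018]
scene 900 [ 524.6 -139.1  162.1   83.5  -56.3] 102.25375485642547
side 553 [ 521.1 -130.2  152.7   79.2  -56.5] 97.81874456522348
```

View pics/scene9.png

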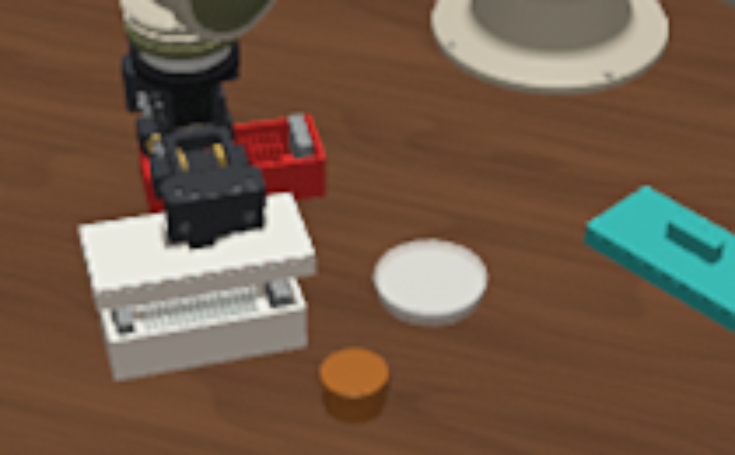

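```bash
python3 -m jog '[[5,0.8,-4,0,0,0,0],[5,0.8,-4,0,0,0,0],[5,0.8,-4,0,0,0,0],[5,0.8,-4,20,0,0,0],[5,0.8,-4,30,0,0,0],[5,0.8,-4,34,0,0,0],[5,0.8,-4,34,0,0,0],[5,0.8,-4,34,0,0,0]]'
python3 -c "
from h import *
goto(519.7,-139.7,54,34.2)"
```

```text
t: 12.4
tool_pos: [0.5197, -0.141, 0.0656]
ee_rot: [0.468, 0.884, 0.0, -0.0]
ft_force: [0.5, 0.5, 0.2]
gripper_width: 0.157
goto [ 1.   0.7 11.6] tooly 34.21 [ 0.     -0.      0.0001]
```

```bash
python3 -m jog '[[5,1,0.7,2,0,0,0],[5,1,0.7,4,0,0,0],[5,1,0.7,6,0,0,0],[5,1,0.7,8,0,0,0],[5,1,0.7,10,0,0,0],[5,1,0.7,11.5,0,0,0],[5,1,0.7,11.5,0,0,0],[5,1,0.7,11.5,0,0,0]]'
python3 -c "
from h import *
s=arm.read_state();print(s['ft_force'].round(2),s['moment'].round(2));goto(519.7,-139.7,52,34.2)"
```

```text
t: 13.07
tool_pos: [0.5196, -0.1397, 0.0538]
ee_rot: [0.468, 0.884, -0.0, -0.0]
ft_force: [0.3, -0.0, -0.1]
gripper_width: 0.155
[ 0.26 -0.04 -0.12] [-0.05  0.01  0.01]
goto [-0.1  0.1  1.8] tooly 34.2 [-0.0001 -0.0001  0.0001]
```

```bash
for i in 1 2; do python3 -m jog '[[5,0,0,0.5,0,0,0],[5,0,0,0.8,0,0,0],[5,0,0,0.8,0,0,0],[5,0,0,0.8,0,0,0]]' | grep -E 'tool_pos|force'; done
```

```text
tool_pos: [0.5196, -0.1397, 0.0531]
ft_force: [0.4, 0.2, -0.9]
tool_pos: [0.5196, -0.1397, 0.0522]
ft_force: [-0.9, 0.1, -0.8]
```

```bash
for i in 1 2 3; do python3 -m jog '[[5,0,0,0.5,0,0,0],[5,0,0,0.8,0,0,0],[5,0,0,0.8,0,0,0],[5,0,0,0.8,0,0,0]]' | grep -E 'tool_pos|force'; done
```

```text
tool_pos: [0.5196, -0.1397, 0.0514]
ft_force: [-0.1, -0.6, 0.1]
tool_pos: [0.5197, -0.1398, 0.0508]
ft_force: [-0.6, 0.2, 1.6]
tool_pos: [0.5198, -0.1399, 0.0504]
ft_force: [-0.4, -1.0, 6.1]
```

```bash
python3 -m jog '[[5,0,0,-0.5,0,0,0],[30,0,0,-0.5,0,0,0],[30,0,0,-0.5,0,0,0],[30,0,0,-0.5,0,0,0],[30,0,0,-0.5,0,0,0],[30,0,0,-40,0,0,0],[30,0,0,-80,0,0,0],[30,0,0,-120,0,0,0],[30,0,0,-120,0,0,0],[30,0,0,-120,0,0,0]]'
python3 -m jog '[[0,0,0,-20,0,0,0],[0,0,0,-20,0,0,0],[0,0,0,-20,0,0,0],[0,0,0,-20,0,0,0],[0,0,0,-20,0,0,0]]' 30
cat >> h.py <<'E'
def lidcheck(name,z):
    c,R,t=wrist(name);W=world(c,R,t)*1000
    m=(c["img"].min(-1)>150);m[:,:200]=0;m[:,370:]=0;m[285:]=0;m[:70]=0
    k=max(cv2.findContours(m.astype(np.uint8),cv2.RETR_EXTERNAL,cv2.CHAIN_APPROX_NONE)[0],key=cv2.contourArea)[:,0]
    r=rect(cast(k,c,R,t,z));print("lid",r,k.min(0),k.max(0))
    a=np.radians(r[4]);X=(W[...,0]-r[0])*np.cos(a)+(W[...,1]-r[1])*np.sin(a)
    for lo,hi in((-70,-50),(-50,-30),(30,50),(50,70)):
        q=W[m&(X>lo)&(X<hi)][:,2];print(lo,hi,len(q),np.median(q).round(1))
    return r
E
python3 - <<'E'
from h import *
lidcheck("w10",.051)
E
```

```text
t: 15.57
tool_pos: [0.5203, -0.14, 0.1715]
ee_rot: [0.468, 0.884, 0.0, 0.002]
ft_force: [-0.9, 0.5, -0.6]
gripper_width: 0.34
t: 15.98
tool_pos: [0.5192, -0.1395, 0.1884]
ee_rot: [0.468, 0.884, -0.0, -0.001]
ft_force: [0.1, 0.1, 0.7]
gripper_width: 0.005
lid [ 513.9 -130.8  138.    77.2  -55.8] [234  97] [332 261]
-70 -50 2603 50.8
-50 -30 2394 50.6
30 50 1834 49.7
50 70 918 49.4
```

View pics/w10.png

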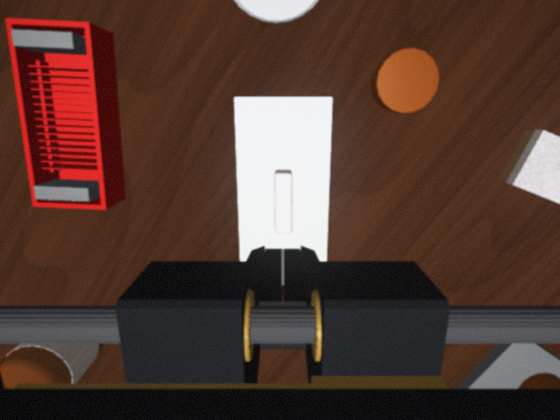

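The lid sits centred at about (520.9, −141.1) and −55.8°, which matches the box. Its +x end comes first: I'll approach with closed fingers and press by feel.

```bash
python3 -c "
from h import *
goto(520.9-.562*58,-141.1+.827*58,62,34.2)"
```

```text
goto [ 55.5   0.6 126.7] tooly 34.2 [-0.001  -0.0018  0.    ]
```

```bash
python3 -m jog '[[0,28,0.6,0,0,0,0],[0,55.5,0.6,20,0,0,0],[0,55.5,0.6,60,0,0,0],[0,55.5,0.6,100,0,0,0],[0,55.5,0.6,120,0,0,0],[0,55.5,0.6,126,0,0,0],[0,55.5,0.6,126,0,0,0],[0,55.5,0.6,126,0,0,0],[0,55.5,0.6,126,0,0,0]]' 30
python3 -m jog '[[0,0,0,4,0,0,0],[0,0,0,8,0,0,0],[0,0,0,11,0,0,0],[0,0,0,11,0,0,0],[0,0,0,11,0,0,0],[0,0,0,11,0,0,0]]'
```

```text
t: 16.78
tool_pos: [0.4898, -0.0939, 0.0653]
ee_rot: [0.468, 0.884, 0.0, 0.001]
ft_force: [-0.1, -0.2, 0.2]
gripper_width: 0.004
t: 17.28
tool_pos: [0.4889, -0.0935, 0.0529]
ee_rot: [0.468, 0.884, -0.0, 0.0]
ft_force: [-0.5, 0.4, -1.0]
gripper_width: 0.004
```

Now press down in small steps.

```bash
for i in 1 2 3 4 5; do python3 -m jog '[[0,0,0,1,0,0,0],[0,0,0,1.5,0,0,0],[0,0,0,1.5,0,0,0],[0,0,0,1.5,0,0,0]]' | grep -E 'tool_pos|force'; done
```

```text
tool_pos: [0.4889, -0.0935, 0.0514]
ft_force: [0.4, -0.1, -0.1]
tool_pos: [0.4889, -0.0934, 0.0498]
ft_force: [-0.1, -0.5, -0.4]
tool_pos: [0.4889, -0.0935, 0.0483]
ft_force: [-0.6, 0.6, 0.9]
tool_pos: [0.4891, -0.0935, 0.0477]
ft_force: [-2.2, 1.4, 9.3]
tool_pos: [0.4891, -0.0935, 0.0464]
ft_force: [-5.0, 2.5, 12.6]
```

```bash
for i in 1 2 3; do python3 -m jog '[[0,0,0,0.6,0,0,0],[0,0,0,1,0,0,0],[0,0,0,1,0,0,0],[0,0,0,1,0,0,0]]' | grep -E 'tool_pos|force'; done
```

```text
tool_pos: [0.4891, -0.0934, 0.0455]
ft_force: [-6.3, 2.0, 14.6]
tool_pos: [0.4891, -0.0934, 0.0446]
ft_force: [-5.6, 1.9, 14.9]
tool_pos: [0.4891, -0.0934, 0.0436]
ft_force: [-5.1, 1.2, 14.8]
```

```bash
for i in 1 2 3; do python3 -m jog '[[0,0,0,0.5,0,0,0],[0,0,0,0.8,0,0,0],[0,0,0,0.8,0,0,0],[0,0,0,0.8,0,0,0]]' | grep -E 'tool_pos|force'; done
```

```text
tool_pos: [0.4891, -0.0934, 0.0428]
ft_force: [-5.7, 3.2, 16.2]
tool_pos: [0.4891, -0.0934, 0.042]
ft_force: [-5.5, 2.7, 15.7]
tool_pos: [0.4891, -0.0934, 0.0413]
ft_force: [-6.1, 2.0, 16.7]
```

```bash
for i in 1 2; do python3 -m jog '[[0,0,0,0.3,0,0,0],[0,0,0,0.5,0,0,0],[0,0,0,0.5,0,0,0],[0,0,0,0.5,0,0,0]]' | grep -E 'tool_pos|force'; done
```

```text
tool_pos: [0.4891, -0.0934, 0.0412]
ft_force: [-7.8, 3.0, 21.8]
tool_pos: [0.4891, -0.0934, 0.0411]
ft_force: [-10.1, 4.3, 28.1]
```

The force jumped to 28 N with almost no travel, so this end is home and it was the 15 N block. Next is the other end.

```bash
python3 -m jog '[[0,0,0,-3,0,0,0],[0,0,0,-40,0,0,0],[0,0,0,-45,0,0,0],[0,-40,0,-45,0,0,0],[0,-80,0,-45,0,0,0],[0,-116,0,-45,0,0,0],[0,-116,0,-45,0,0,0],[0,-116,0,-45,0,0,0],[0,-116,0,-45,0,0,0],[0,-116,0,-45,0,0,0]]'
python3 -c "
from h import *
goto(520.9+.562*58,-141.1-.827*58,52,34.2)"
```

```text
t: 22.45
tool_pos: [0.5536, -0.1883, 0.0838]
ee_rot: [0.467, 0.884, 0.0, -0.0]
ft_force: [-0.3, 0.4, 0.9]
gripper_width: 0.002
goto [-0.6 -0.5 31.8] tooly 34.26 [-0.0003 -0.0008  0.001 ]
```

```bash
python3 -m jog '[[0,0,-0.5,15,0,0,0],[0,0,-0.5,28,0,0,0],[0,0,-0.5,33,0,0,0],[0,0,-0.5,33,0,0,0],[0,0,-0.5,33,0,0,0],[0,0,-0.5,33,0,0,0]]'
for i in 1 2 3 4; do python3 -m jog '[[0,0,0,0.6,0,0,0],[0,0,0,1,0,0,0],[0,0,0,1,0,0,0],[0,0,0,1,0,0,0]]' | grep -E 'tool_pos|force'; done
```

```text
t: 22.95
tool_pos: [0.554, -0.1896, 0.0518]
ee_rot: [0.468, 0.884, -0.0, 0.001]
ft_force: [0.1, 0.3, 0.5]
gripper_width: 0.003
tool_pos: [0.5537, -0.1897, 0.0501]
ft_force: [0.3, -0.6, 0.3]
tool_pos: [0.5537, -0.1897, 0.0489]
ft_force: [0.1, 0.2, -0.5]
tool_pos: [0.5537, -0.1897, 0.0479]
ft_force: [-0.4, 0.2, -0.4]
tool_pos: [0.5537, -0.1897, 0.0471]
ft_force: [-0.1, 0.8, 1.5]
```

```bash
for i in 1 2 3 4 5 6; do python3 -m jog '[[0,0,0,0.6,0,0,0],[0,0,0,1,0,0,0],[0,0,0,1,0,0,0],[0,0,0,1,0,0,0]]' | grep -E 'tool_pos|force'; done
```

```text
tool_pos: [0.5539, -0.1898, 0.0462]
ft_force: [-0.8, -0.9, 5.6]
tool_pos: [0.5538, -0.1898, 0.0451]
ft_force: [-0.6, -0.5, 5.5]
tool_pos: [0.5538, -0.1898, 0.0441]
ft_force: [-0.0, -0.4, 5.0]
tool_pos: [0.5538, -0.1898, 0.043]
ft_force: [-0.4, -0.9, 4.6]
tool_pos: [0.5538, -0.1897, 0.0419]
ft_force: [0.2, -0.4, 4.0]
tool_pos: [0.5538, -0.1898, 0.041]
ft_force: [1.9, -1.6, 4.2]
```

```bash
for i in 1 2 3; do python3 -m jog '[[0,0,0,0.4,0,0,0],[0,0,0,0.6,0,0,0],[0,0,0,0.6,0,0,0],[0,0,0,0.6,0,0,0]]' | grep -E 'tool_pos|force'; done
```

```text
tool_pos: [0.5538, -0.1898, 0.0405]
ft_force: [0.4, -1.0, 5.0]
tool_pos: [0.5538, -0.1898, 0.0404]
ft_force: [-0.8, -1.8, 9.6]
tool_pos: [0.5539, -0.1899, 0.0403]
ft_force: [-3.5, -1.0, 15.0]
```

```bash
python3 -m jog '[[0,0,0,-3,0,0,0],[0,0,0,-35,0,0,0],[0,0,0,-35,0,0,0],[0,30,0,-35,0,0,0],[0,58,0,-35,0,0,0],[0,58,0,-35,0,0,0],[0,58,0,-35,0,0,0],[0,58,0,-35,0,0,0],[0,58,0,-35,0,0,0]]'
python3 -m jog '[[0,0,0,5,0,0,0],[0,0,0,9,0,0,0],[0,0,0,9,0,0,0],[0,0,0,9,0,0,0]]'
for i in 1 2 3 4; do python3 -m jog '[[0,0,0,0.6,0,0,0],[0,0,0,1,0,0,0],[0,0,0,1,0,0,0],[0,0,0,1,0,0,0]]' | grep -E 'tool_pos|force'; done
```

```text
t: 28.03
tool_pos: [0.5214, -0.1422, 0.0739]
ee_rot: [0.468, 0.884, -0.0, -0.0]
ft_force: [0.5, -0.5, 0.6]
gripper_width: 0.007
t: 28.37
tool_pos: [0.5209, -0.1418, 0.0646]
ee_rot: [0.468, 0.884, -0.0, -0.0]
ft_force: [0.5, -0.4, -1.5]
gripper_width: 0.006
tool_pos: [0.5211, -0.1417, 0.0642]
ft_force: [-0.3, 0.2, 0.1]
tool_pos: [0.5211, -0.1417, 0.0631]
ft_force: [0.7, -0.6, 0.4]
tool_pos: [0.5211, -0.1417, 0.0621]
ft_force: [-0.4, -0.2, 0.8]
tool_pos: [0.5211, -0.1417, 0.0611]
ft_force: [0.2, -0.6, -0.2]
```

```bash
for i in 1 2 3 4; do python3 -m jog '[[0,0,0,0.4,0,0,0],[0,0,0,0.6,0,0,0],[0,0,0,0.6,0,0,0],[0,0,0,0.6,0,0,0]]' | grep -E 'tool_pos|force'; done
```

```text
tool_pos: [0.5211, -0.1417, 0.0607]
ft_force: [-0.9, 0.6, 1.0]
tool_pos: [0.5212, -0.1418, 0.0606]
ft_force: [-2.4, 0.9, 6.5]
tool_pos: [0.5212, -0.1417, 0.0605]
ft_force: [-4.1, 0.9, 12.4]
tool_pos: [0.5212, -0.1418, 0.0605]
ft_force: [-7.6, 3.1, 19.3]
```

```bash
python3 -m jog '[[0,0,0,0.4,0,0,0],[0,0,0,0.8,0,0,0],[0,0,0,0.8,0,0,0],[0,0,0,0.8,0,0,0],[0,0,0,0.8,0,0,0]]' | grep -E 'tool_pos|force'
python3 -m jog '[[0,0,0,0.2,0,0,0],[0,0,0,0.2,0,0,0],[0,0,0,0.2,0,0,0],[0,0,0,0.2,0,0,0]]' | grep -E 'tool_pos|force'
```

```text
tool_pos: [0.5213, -0.1418, 0.0604]
ft_force: [-9.7, 3.6, 25.5]
tool_pos: [0.5213, -0.1418, 0.0604]
ft_force: [-10.4, 3.8, 28.2]
```

The 28 N press holds with no give. I'll withdraw straight up, shift back to see the whole lid, and check it.

```bash
python3 -m jog '[[0,0,0,-3,0,0,0],[0,0,0,-40,0,0,0],[0,0,0,-80,0,0,0],[0,-20,0,-120,0,0,0],[0,-40,0,-145,0,0,0],[0,-40,0,-145,0,0,0],[0,-40,0,-145,0,0,0],[0,-40,0,-145,0,0,0],[0,-40,0,-145,0,0,0],[0,-40,0,-145,0,0,0]]'
python3 - <<'E'
from h import *
lidcheck("w11",.044)
c=vision.camera("side");cv2.imwrite("pics/side11.png",cv2.resize(c["img"][90:290,150:350],None,fx=3,fy=3))
E
```

```text
t: 32.62
tool_pos: [0.543, -0.1741, 0.2014]
ee_rot: [0.468, 0.884, 0.0, -0.001]
ft_force: [0.4, -0.7, 0.8]
gripper_width: 0.006
lid [ 526.5 -149.   141.7   77.1  -55.8] [236  70] [329 234]
-70 -50 2331 43.3
-50 -30 2356 43.4
30 50 1835 43.1
50 70 1739 43.0
```

View pics/w11.png

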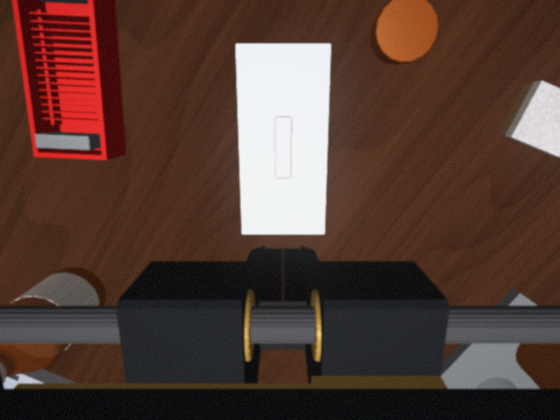

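```bash
python3 -c "
from station import workorder
print(workorder.hand_in())"
```

```text
the job is handed in; nothing more can be done
None
```

The lid is on the white box with both ends pressed home, and the job is handed in; no verdict was reported. The arm was withdrawn clear at about 32.6 s of robot time.

- **Pressing:** The first end needed about 15 N to move and stopped hard at 28 N. The other end slid at about 5 N, and I loaded it to 15 N at its stop. A final press on the middle of the rib reached 28 N with no further give. The readings peaked at about 30 N, with up to 11 N of that sideways.
- **Last check (wrist camera):** Both ends of the plate are level at 43.0–43.4 mm, against 44 mm nominal when home. The earlier look before pressing read about 1 mm low in the same way. The lid's centre is within about 1 mm of the box's measured centre, and its yaw is equal to the box's at −55.8°. Both centre figures correct for part of the lid being cut off in the measurement.
- **What disagreed:** The first two grasps closed on air above the rib. Camera depth showed the real fingertips about 22 mm higher than `arm.nose_length` implies. I went lower by feel and the grasp then held.
- **Not checked:** I did not re-measure the other things on the desk. I felt no contact with any of them on the way.

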